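# Send the vial carousel home and hold its index plunger out

## Robot

A 6-joint arm with a two-finger parallel gripper is mounted at the origin on a cart in front of the work surface, level with it; the furniture and walls round the work are solid. World frame = base frame: x ahead of the robot, y to its left, z up, the work surface at z = 0. Lengths are in m, angles in rad, forces in N, time in s.
With the tool pointing down it reaches from about 0.2 to 0.875 m from the base axis. Payload 3.4 kg.
Tool frame: the origin (TCP) lies midway between the tips of the shut fingers; the grasp point (between the pads) lies manip.tcp_to_grasp behind it (manip.tcp_to_grasp is the distance from the TCP to the grasp point, in m); z points along the fingers, y is the line along which they close (so a half turn about z gives the same grasp; the last joint's range is limited). The gripper opens to 94 mm and grips with 3 to 60 N. Pads are 16 mm wide; open, the fingers measure 119 mm over their backs; the gripper's body (75 mm by 177 mm) begins 78 mm behind the grasp point.
Start: joints at [-1.396, 0.276, 1.505, -0, 1.361, -0.121], TCP at [0.168, -0.55, 0.205] pointing down, gripper open.
Joint ranges: [-2.89, 2.89], [-0.75, 2.08], [0.22, 2.7], [-1.18, 4.32], [0.11, 2.71], [-2.7, 2.7]. Speed limits (rad/s): [2.57, 2.57, 3.14, 3.14, 3.14, 3.14].

## Interface

Orientations are given as [roll, pitch, yaw] about the fixed x, y, z axes, in that order (R = Rz(yaw) Ry(pitch) Rx(roll)).
In Python, from station import manip gives the robot as it stands.
- The arm moves only by the tool move_arm, never from a script. Its argument "moves" is a list of rows, each a list of 7 numbers: the finger opening in cm, from 0 to 9.4, then the shift along the tool's x, y, z in cm, then the turn, a rotation vector about the tool's x, y, z in rad. In form: [[hand, tx, ty, tz, wx, wy, wz], ...]. A call has exactly 8 rows; each row is the pose to reach, as a shift and turn from the pose commanded when the call began, along the tool's axes at that moment; what a row does not reach only later rows make up. A row lasts 1/12 s, in which the tool goes at most 41.7 mm and 7.16 degrees, less where a joint would pass 70% of its speed; a pose out of reach is approached as far as the arm can. A call with a gripper value outside its range is refused whole. The fingers move at their own pace and stop on an object; "force" is the grip in N (left out, the last holds). Time passes only in rows, so rows that repeat a pose let the fingers close, or fill a call up. It gives the time, the measured TCP pose, the force, the opening and the grip force at its end, in the units of the state.
- manip.sense(): the state, without advancing time (a new reading comes with each control period).
- manip.capture(name): name is "scene" or "top"; returns the picture (420x560x3 uint8, red, green, blue); there is no depth.
- manip.camera_params(name): a dict with "fx", "fy", "cx", "cy" (pixels), "position" and "attitude" of the camera in the world. Camera axes: x right, y down, z forward; pixel columns grow to the right and rows downward; lengths in m; the calibration is good to about 2 mm. A picture is of the moment at which its call begins. camera_params takes no time and is no camera call.
- manip.finish_job(): hands the job in; it is judged then, once.
The state is a dict: "time": time; "joint_positions": joint angles; "dq": joint speeds; "joint_efforts": joint torques, N m; "ee_pos": TCP position; "tool_rot": TCP orientation; "wrist_force": force on the tool from outside, world axes, zero at the start; "torque": the same for the moment, N m; "opening": finger opening in m; "grip_force": force on a finger pad.
Only numpy, scipy, OpenCV 4.12 (cv2) and the standard library are available. Lean on these libraries where they do the work, as an engineer would, in place of code of your own. Each camera call takes 0.05 s, during which the arm holds its last target. There are 200 camera calls.

## Task

One of the two bottles is standing in the way of the turning handle of the vial carousel: pick that bottle up and stand it upright on the open worktop, well outside the circle that the handle sweeps, leaving everything else where it is. Then pull the carousel's sprung index plunger straight up by its grey knob, fully back, and keep hold of it so that the return spring turns the disc all the way to its home stop; do not push the disc round. Finish while still holding the plunger fully out, with the disc at home.

Things in the scene. Friction and masses are not known exactly. Their poses are not given: they have to be found in the camera images.
- carousel: vial carousel, fixed: round grey base 150 mm across under an aluminium disc 140 mm across (top 34 mm above the worktop) with four vials, tops at 80 mm. Origin on the disc's vertical axis at the worktop. In its frame (angles from its +x towards +y) the index plunger stands at 80 degrees, 62 mm from the axis, in an aluminium bracket 73 mm high
- handle_ball (a point): centre of the grey ball (22 mm across) at the end of the turning handle, a radial steel rod 8 mm thick, 31 mm above the worktop. The handle turns with the disc and reaches 128 mm from the axis; in the carousel's frame it points to 290 degrees as found and to 170 degrees at home, sweeping clockwise between them
- knob_centre (a point): centre of the index plunger's knob: an upright grey knurled cylinder, 25 mm in diameter and 24 mm high, underside 92 mm above the worktop and top 116 mm when seated; the bracket's steel guide sleeve (12 mm across, top at 91 mm) is right below it. It moves straight up
- index_plunger (a joint): how far the plunger is pulled out, in m: 0 seated, 0.012 against its upper stop. Its pin (6 mm) engages the disc's hole by 8 mm. The spring pulls it back with about 5 N at 0 and 9.5 N at full travel
- carousel_disc (a joint): angle of the disc in rad, growing clockwise seen from above: 0 as found (locked by the pin), 2.094 at the home stop. Once the pin is clear, the damped return spring turns it home in about 2 s; if the pin is let down on the way, it drags on the disc and stops it or drops into the hole at 1.047
- tall_bottle_centre (a point): centre (half-way up) of the larger bottle, whitish with a ribbed screw cap: 55 mm in diameter, 112 mm tall, shoulders narrowing above about 80 mm; about 160 g; z axis up along the bottle. Either this or the small bottle is the one in the way; the other stands far from the carousel and stays there
- small_bottle_centre (a point): centre (half-way up) of the small white bottle with a screw cap: 35 mm in diameter, 66 mm tall, about 70 g; z axis up along the bottle
- timer: bench timer, 60 x 66 x 20 mm, a bystander; origin under its centre
- petri_dish: covered petri dish, 61 mm across, 15 mm high, a bystander; origin under its centre
- sample_cup: small white sample cup, 35 mm across, 36 mm high, a bystander; origin under its centre
- field_analyser: open instrument case right of the carousel, fixed, always in this place: case x 0.39 to 0.69, y -0.28 to 0.055, 0.115 high; raised lid behind it, x 0.68 to 0.80, up to 0.365 high; carrying handle in front to x 0.35. Do not touch. In front of the carousel the worktop (front edge x 0.33) is kept free for x 0.36 to 0.44, y 0.08 to 0.26. Origin under the case

How it is judged:
On the way, in this order (a step that is already met when the one before it is completed fails the run):
1. the bottle that was in the way stands upright and let go, outside the handle's circle, with the plunger still seated (horizontal distance between tall_bottle_centre and carousel above 0.163 m and horizontal distance between small_bottle_centre and carousel above 0.153 m and angle between each of tall_bottle_centre, small_bottle_centre's own z axis and vertical below 0.1 rad and height (world z) of tall_bottle_centre below 0.062 m and height (world z) of small_bottle_centre below 0.039 m and contact force between the fingers and tall_bottle below 0.1 N and contact force between the fingers and small_bottle below 0.1 N and value of joint index_plunger below 0.003 m and value of joint carousel_disc below 0.15 rad), for 0.2 s.
2. the plunger is held fully back and the disc has run to its home stop (value of joint index_plunger above 0.01 m and value of joint carousel_disc above 2.03 rad), for 0.2 s.
At the end, for the whole second after the job is handed in: The fingers hold the plunger at least 10 of its 12 mm out, the disc is at its home stop (above 2.03 rad), and both bottles stand upright (within 0.1 rad), at rest on the worktop, the tall one more than 163 mm and the small one more than 153 mm from the carousel's axis, centre to centre (all of step 2 and contact force between the fingers and index_plunger above 1 N and horizontal distance between tall_bottle_centre and carousel above 0.163 m and horizontal distance between small_bottle_centre and carousel above 0.153 m and angle between each of tall_bottle_centre, small_bottle_centre's own z axis and vertical below 0.1 rad and height (world z) of tall_bottle_centre between 0.05 and 0.062 m and height (world z) of small_bottle_centre between 0.028 and 0.039 m and linear speed of each of tall_bottle, small_bottle below 0.02 m/s); the arm keeps its last pose, push and grip.
It fails at once if the bottle that was not in the way is moved as well (distance of each of tall_bottle_centre, small_bottle_centre from where it was at the start of the episode above 0.025 m).
It fails at once if a bystander (timer, petri dish, sample cup) is shifted more than 25 mm (distance of any of timer, petri_dish, sample_cup from where it was at the start of the episode above 0.025 m).
It fails at once if the robot pushes the disc or its handle (contact force between any of the fingers, the arm and carousel_disc above 4 N).
It also fails if it takes over 58 s, if anything falls off the work surface, if the arm or the gripper's body presses on something with over 40 N, if the wrist force passes 120 N, or if a joint passes its speed limit or range.

## Working session

There is one attempt and no reset: what is moved stays moved. The work goes in short steps, Python scripts to look and compute and a tool call to move; the robot and the scene stay as the last step left them, time stands still between calls to the robot, and variables do not carry over. Pictures are saved under pics/ and viewed, at most 10 in all, crops included, and the job is handed in when it is done.

Besides the shell and the picture viewer there is one more tool, called after "Emit:" as name(argument=value, ...) on one line, values as JSON. move_arm: Moves the arm, as the interface text tells. Its arguments: {"type":"object","properties":{"moves":{"type":"array"},"force":{"type":"number"}},"required":["moves"]}

```bash
mkdir -p pics; python3 - <<'E'
from station import manip
import cv2
for n in("scene","top"):
    im=manip.capture(n); cv2.imwrite(f"pics/{n}0.png",im[:,:,::-1]); p=manip.camera_params(n); print(n,p)
print(manip.tcp_to_grasp, manip.sense())
E
```

```text
scene {'fx': 543.9341142544239, 'fy': 543.9341142544239, 'cx': 288.41233054405944, 'cy': 215.82732978353118, 'position': array([-0.00260139, -1.11969039,  0.75527521]), 'attitude': array([-2.05741013,  0.02115403, -0.45225061])}
top {'fx': 385.89154541329617, 'fy': 385.89154541329617, 'cx': 280.46673261696446, 'cy': 210.3392363816226, 'position': array([ 0.45527233, -0.0149911 ,  1.01568094]), 'attitude': array([-3.03996546,  0.03071041, -1.55700294])}
0.0188 {'time': 0.1, 'joint_positions': array([-1.39601282e+00,  2.76527981e-01,  1.50595803e+00,  2.28418611e-05,
        1.36069286e+00, -1.20963126e-01]), 'dq': array([-0.00107283, -0.00188858, -0.00205767, -0.00175263,  0.00081383,
        0.00100748]), 'joint_efforts': array([ 1.81407784e-03, -4.05454266e+01, -2.37779278e+01,  7.04066106e-02,
        2.99319508e-02, -5.27702434e-05]), 'ee_pos': array([ 0.16752506, -0.54954997,  0.20471272]), 'tool_rot': array([-3.14002072e+00, -2.13574568e-04,  2.95741687e-01]), 'wrist_force': array([ 0.46118788, -0.65312242, -0.08156223]), 'torque': array([-0.02116908,  0.00980429, -0.0089481 ]), 'grip_force': 0.0, 'opening': 0.09415752782341409}
```

View pics/scene0.png

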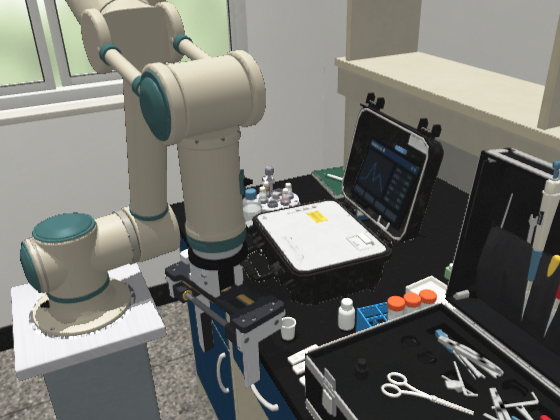

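View pics/top0.png

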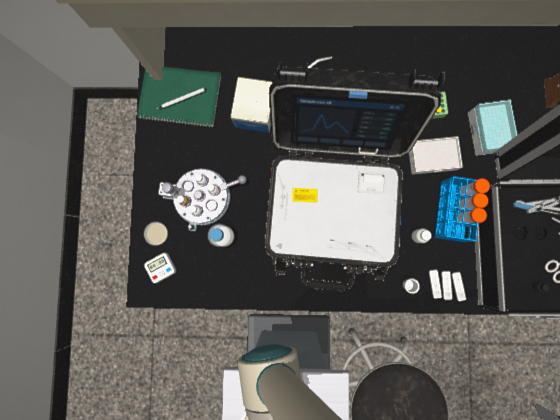

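```bash
cat > h.py <<'E'
import numpy as np, cv2
from station import manip
from scipy.spatial.transform import Rotation as R
def ray(n,u,v,z):
    p=manip.camera_params(n); d=R.from_euler('xyz',p['attitude']).as_matrix()@[(u-p['cx'])/p['fx'],(v-p['cy'])/p['fy'],1]
    c=p['position']; return c+d*(z-c[2])/d[2]
def proj(n,P):
    p=manip.camera_params(n); q=R.from_euler('xyz',p['attitude']).as_matrix().T@(np.array(P)-p['position'])
    return q[0]/q[2]*p['fx']+p['cx'],q[1]/q[2]*p['fy']+p['cy']
def crop(n,name,x0,y0,w,h,k):
    im=manip.capture(n)[y0:y0+h,x0:x0+w,::-1]
    cv2.imwrite(f"pics/{name}.png",cv2.resize(im,None,fx=k,fy=k,interpolation=cv2.INTER_CUBIC))
E
python3 - <<'E'
from h import *
crop("top","c1",135,150,130,95,6)
E
```

```text
(no output)
```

View pics/c1.png

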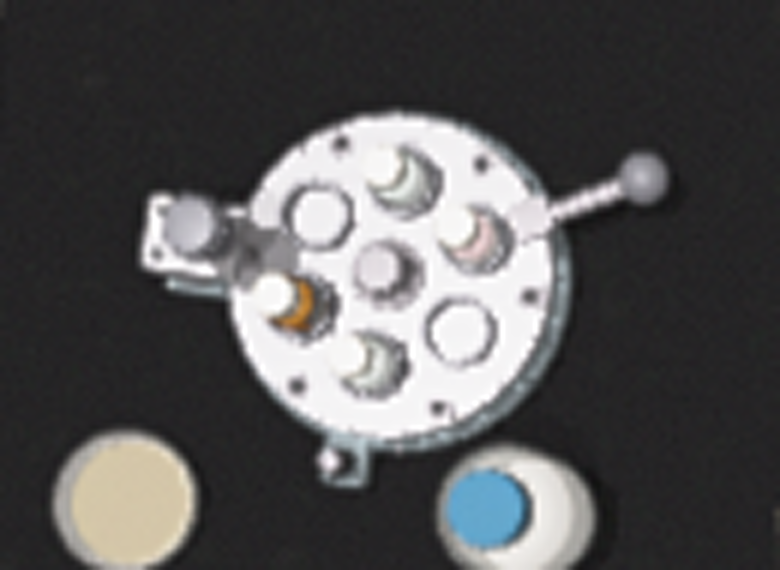

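The crop shows: knob top at (166.7,187.3) px, disc centre (200.3,196.2), handle ball (242,179.7), tall bottle's blue cap (216.2,234.8), petri dish (155.8,233.3); the tall bottle is the one in the handle's path.

```bash
python3 - <<'E'
from h import *
K=ray("top",166.7,187.3,.116);C=ray("top",200.3,196.2,.034);B=ray("top",242,179.7,.031);T=ray("top",216.2,234.8,.112)
P=ray("top",155.8,233.3,.015);M=ray("top",158,268,.02)
for n,a in zip("K C B T P M".split(),(K,C,B,T,P,M)): print(n,a.round(4))
for a in(K,B,T): d=(a-C)[:2]; print(np.hypot(*d),np.degrees(np.arctan2(d[1],d[0])))
for x in((.4,.2,0),(.36,.08,0),(.44,.26,0),(.36,.26,0)):print(x,proj("top",x))
print(proj("scene",K),proj("scene",T))
crop("scene","s1",215,150,100,75,8)
E
```

```text
K [0.5989 0.2856 0.116 ]
C [0.5895 0.2243 0.034 ]
B [0.6342 0.1176 0.031 ]
T [0.4876 0.1645 0.112 ]
P [0.493  0.3428 0.015 ]
M [0.4035 0.3311 0.02  ]
0.06202125882852614 81.29050128154712
0.11568166050621807 -67.30206311455983
0.1181727747455356 -149.55592850362353
(0.4, 0.2, 0) (np.float64(210.0829378088501), np.float64(269.75369157643496))
(0.36, 0.08, 0) (np.float64(255.44363656862458), np.float64(286.0130670503511))
(0.44, 0.26, 0) (np.float64(187.95538849388402), np.float64(254.06878643053648))
(0.36, 0.26, 0) (np.float64(186.79274066500778), np.float64(284.85178760385105))
(np.float64(268.7776761499026), np.float64(167.10678920711953)) (np.float64(250.08217649855214), np.float64(190.79409082364714))
```

View pics/s1.png

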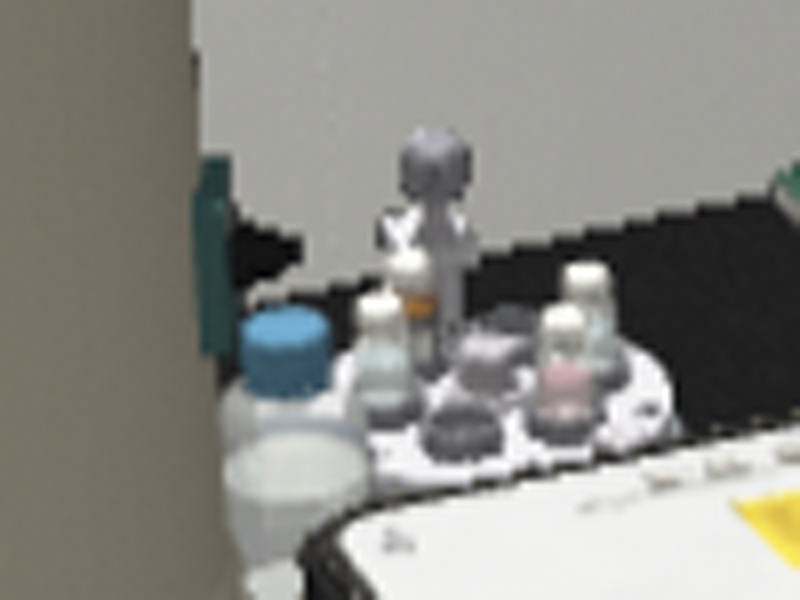

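The scene crop agrees with the top view: knob top at (269.4,167) against 268.8,167.1 projected, cap at (250.7,189.7) against 250.1,190.8. The plan keeps the current yaw and goes over the bottle.

```bash
cat >> h.py <<'E'
def to(P,yaw=None):
    s=manip.sense(); r=R.from_euler('xyz',s['tool_rot']); d=r.inv().apply(np.array(P)-s['ee_pos'])*100
    w=(r.inv()*R.from_euler('xyz',[np.pi,0,yaw if yaw is not None else s['tool_rot'][2]])).as_rotvec()
    print('t',round(s['time'],2),'at',s['ee_pos'].round(4),s['tool_rot'].round(4),'shift',d.round(2),'n',np.linalg.norm(d).round(1),'turn',w.round(4),'F',s['wrist_force'].round(1),'op',s['opening'].round(4),'g',round(s['grip_force'],1))
E
python3 -c "
from h import *
to([.4876,.1645,.205],.296)"
```

```text
Traceback (most recent call last):
  File "h.py", line 16, in to
    print('t',round(s['time'],2),'at',s['ee_pos'].round(4),s['tool_rot'].round(4),'shift',d.round(2),'n',np.linalg.norm(d).round(1),'turn',w.round(4),'F',s['wrist_force'].round(1),'op',s['opening'].round(4),'g',round(s['grip_force'],1))
                                                                                                                                                                                         ^^^^^^^^^^^^^^^^^^
AttributeError: 'float' object has no attribute 'round'
```

```bash
sed -i "s/s\['opening'\].round(4)/round(s['opening'],4)/" h.py
python3 -c "
from h import *
to([.4876,.1645,.205],.296)"
```

```text
t 0.2 at [ 0.1675 -0.5497  0.205 ] [-3.1405e+00 -1.0000e-04  2.9580e-01] shift [ 51.44 -58.99   0.06] n 78.3 turn [-0.001  -0.0001 -0.0002] F [-0.8 -0.1 -0.4] op 0.0939 g 0.0
```

Emit:
move_arm(moves=[[9.4,2,-2.3,0,0,0,0],[9.4,4.5,-5.2,0,0,0,0],[9.4,7,-8,0,0,0,0],[9.4,9.5,-10.9,0,0,0,0],[9.4,12,-13.8,0,0,0,0],[9.4,14.5,-16.6,0,0,0,0],[9.4,17,-19.5,0,0,0,0],[9.4,19.5,-22.4,0,0,0,0]])

```text
time: 0.87
ee_pos: [0.2891, -0.2771, 0.2054]
tool_rot: [3.141, -0.0, 0.295]
wrist_force: [0.8, 0.1, -0.1]
opening: 0.0937
grip_force: 0.0
```

Emit:
move_arm(moves=[[9.4,2.5,-2.9,0,0,0,0],[9.4,5,-5.7,0,0,0,0],[9.4,7.5,-8.6,0,0,0,0],[9.4,10,-11.5,0,0,0,0],[9.4,12.5,-14.3,0,0,0,0],[9.4,15,-17.2,0,0,0,0],[9.4,17.5,-20.1,0,0,0,0],[9.4,20,-22.9,0,0,0,0]])

```text
time: 1.53
ee_pos: [0.4136, 0.0005, 0.2056]
tool_rot: [3.141, -0.0, 0.296]
wrist_force: [-0.1, -1.0, -1.2]
opening: 0.0942
grip_force: 0.0
```

```bash
python3 -c "
from h import *
to([.4876,.1645,.205],.296)"
```

```text
t 1.53 at [0.4136 0.0005 0.2056] [ 3.1412e+00 -4.0000e-04  2.9610e-01] shift [ 11.87 -13.53   0.06] n 18.0 turn [ 0.0004 -0.0004  0.0001] F [-0.1 -1.  -1.2] op 0.0942 g 0.0
```

Emit:
move_arm(moves=[[9.4,2.5,-2.9,0,0,0,0],[9.4,5,-5.7,0,0,0,0],[9.4,7.5,-8.6,0,0,0,0],[9.4,9.5,-11,0,0,0,0],[9.4,11,-12.6,0,0,0,0],[9.4,11.7,-13.4,0,0,0,0],[9.4,11.9,-13.7,0,0,0,0],[9.4,11.9,-13.7,0,0,0,0]])

```text
time: 2.2
ee_pos: [0.487, 0.1641, 0.2051]
tool_rot: [3.141, 0.001, 0.297]
wrist_force: [0.3, -0.3, 0.6]
opening: 0.0939
grip_force: 0.0
```

```bash
python3 -c "
from h import *
to([.4876,.1645,.036],.296)"
```

```text
t 2.2 at [0.487  0.1641 0.2051] [3.1411e+00 1.2000e-03 2.9670e-01] shift [ 0.09 -0.03 16.91] n 16.9 turn [0.0005 0.0012 0.0007] F [ 0.3 -0.3  0.6] op 0.0939 g 0.0
```

Emit:
move_arm(moves=[[9.4,0,0,2,0,0,0],[9.4,0,0,5,0,0,0],[9.4,0,0,8,0,0,0],[9.4,0,0,11,0,0,0],[9.4,0,0,14,0,0,0],[9.4,0,0,16,0,0,0],[9.4,0,0,16.9,0,0,0],[9.4,0,0,16.9,0,0,0]])

```text
time: 2.87
ee_pos: [0.4853, 0.1624, 0.0349]
tool_rot: [3.142, 0.005, 0.294]
wrist_force: [-0.3, 0.3, -0.4]
opening: 0.0939
grip_force: 0.0
```

Emit:
move_arm(moves=[[7,0,0,0,0,0,0],[6,0,0,0,0,0,0],[5.5,0,0,0,0,0,0],[5,0,0,0,0,0,0],[4.5,0,0,0,0,0,0],[4.5,0,0,0,0,0,0],[4.5,0,0,0,0,0,0],[4.5,0,0,0,0,0,0]], force=15)

```text
time: 3.53
ee_pos: [0.4876, 0.1644, 0.037]
tool_rot: [-3.141, -0.001, 0.296]
wrist_force: [-0.4, 0.2, 4.8]
opening: 0.0546
grip_force: 15.0
```

```bash
python3 -c "
from h import *
to([.395,.165,.046],.296)"
```

```text
t 3.53 at [0.4876 0.1644 0.037 ] [-3.1415e+00 -9.0000e-04  2.9590e-01] shift [-8.84 -2.75 -0.91] n 9.3 turn [-0.0001 -0.0009 -0.0001] F [-0.4  0.2  4.8] op 0.0546 g 15.0
```

Emit:
move_arm(moves=[[4.5,0,0,-0.7,0,0,0],[4.5,0,0,-1.5,0,0,0],[4.5,-1,-0.3,-2,0,0,0],[4.5,-2.5,-0.8,-2,0,0,0],[4.5,-4,-1.2,-2,0,0,0],[4.5,-5.5,-1.7,-2,0,0,0],[4.5,-7,-2.2,-2,0,0,0],[4.5,-8.2,-2.5,-2,0,0,0]], force=20)

```text
time: 4.2
ee_pos: [0.3992, 0.164, 0.0567]
tool_rot: [-3.142, 0.001, 0.296]
wrist_force: [0.6, -0.2, -1.5]
opening: 0.0546
grip_force: 20.0
```

Emit:
move_arm(moves=[[4.5,-0.5,-0.2,0,0,0,0],[4.5,-0.6,-0.2,0.3,0,0,0],[4.5,-0.6,-0.2,0.8,0,0,0],[4.5,-0.6,-0.2,1.2,0,0,0],[4.5,-0.6,-0.2,1.5,0,0,0],[4.5,-0.6,-0.2,1.7,0,0,0],[4.5,-0.6,-0.2,1.7,0,0,0],[4.5,-0.6,-0.2,1.7,0,0,0]])

```text
time: 4.87
ee_pos: [0.3955, 0.1643, 0.0391]
tool_rot: [3.142, 0.001, 0.296]
wrist_force: [-0.2, 1.4, -0.5]
opening: 0.0547
grip_force: 20.0
```

```bash
python3 -c "
from h import *
to([.395,.165,.037],.296)"
```

```text
t 4.87 at [0.3955 0.1643 0.0391] [3.1415e+00 6.0000e-04 2.9560e-01] shift [-0.03 -0.09  0.21] n 0.2 turn [ 0.0001  0.0006 -0.0004] F [-0.2  1.4 -0.5] op 0.0547 g 20.0
```

Emit:
move_arm(moves=[[4.5,0,0,0.1,0,0,0],[4.5,0,0,0.2,0,0,0],[4.5,0,0,0.2,0,0,0],[5.6,0,0,0.2,0,0,0],[6,0,0,0.2,0,0,0],[7,0,0,0.2,0,0,0],[9.4,0,0,0.2,0,0,0],[9.4,0,0,0.2,0,0,0]])

```text
time: 5.53
ee_pos: [0.3954, 0.1643, 0.0376]
tool_rot: [3.141, -0.0, 0.296]
wrist_force: [0.5, -0.0, 0.5]
opening: 0.0764
grip_force: 0.0
```

Emit:
move_arm(moves=[[9.4,0,0,0,0,0,0],[9.4,0,0,-1,0,0,0],[9.4,0,0,-3,0,0,0],[9.4,0,0,-6,0,0,0],[9.4,0,0,-9,0,0,0],[9.4,0,0,-12,0,0,0],[9.4,0,0,-15,0,0,0],[9.4,0,0,-17,0,0,0]])

```text
time: 6.2
ee_pos: [0.3962, 0.1646, 0.2104]
tool_rot: [3.141, -0.004, 0.296]
wrist_force: [-0.0, 0.1, 0.2]
opening: 0.0941
grip_force: 0.0
```

```bash
python3 -c "
from h import *
to([.5989,.2856,.205],.296)
crop('top','c2',135,150,140,105,5)"
```

```text
t 6.2 at [0.3962 0.1646 0.2104] [ 3.1413 -0.0039  0.2959] shift [22.92 -5.66  0.63] n 23.6 turn [ 0.0003 -0.0039 -0.0001] F [-0.   0.1  0.2] op 0.0941 g 0.0
```

View pics/c2.png

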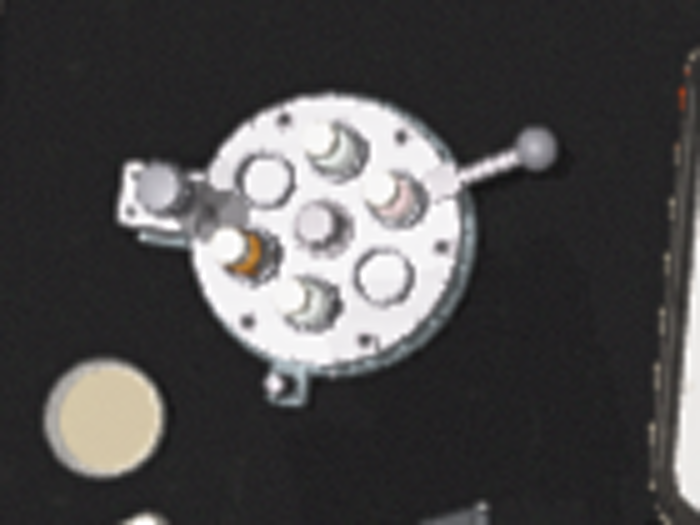

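The carousel is unchanged in this view (knob at (158,187), ball at (537,147) in the crop), and the bottle is hidden under the gripper. I'm going over the knob.

Emit:
move_arm(moves=[[7,2,-0.5,0,0,0,0],[7,5,-1.2,0,0,0,0],[7,9,-2.2,0,0,0,0],[7,13,-3.2,0,0,0,0],[7,17,-4.2,0,0,0,0],[7,20.5,-5.1,0,0,0,0],[7,22.5,-5.6,0,0,0,0],[7,22.9,-5.7,0,0,0,0]])

```text
time: 6.92
ee_pos: [0.6006, 0.2874, 0.2052]
tool_rot: [-3.141, 0.0, 0.296]
wrist_force: [-0.3, 0.0, -0.1]
opening: 0.07
grip_force: 0.0
```

Emit:
move_arm(moves=[[7,0,0,0,0,0,0],[7,0,0,0,0,0,0],[7,0,0,1,0,0,0],[7,0,0,2,0,0,0],[7,0,0,3,0,0,0],[7,0,0,4,0,0,0],[7,0,0,4,0,0,0],[7,0,0,4,0,0,0]])

```text
time: 7.58
ee_pos: [0.5968, 0.2852, 0.1663]
tool_rot: [3.141, 0.002, 0.296]
wrist_force: [0.8, 0.6, -0.1]
opening: 0.0702
grip_force: 0.0
```

```bash
python3 -c "
from h import *
to([.5989,.2856,.0875],.296)
crop('top','c3',130,160,160,140,5)
crop('scene','s3',215,130,100,75,6)
a=cv2.imread('pics/c3.png');a=a[-600:];b=cv2.imread('pics/s3.png');cv2.imwrite('pics/c3.png',a[:,:800])"
```

```text
t 7.58 at [0.5968 0.2852 0.1663] [3.1414e+00 2.2000e-03 2.9570e-01] shift [0.23 0.02 7.88] n 7.9 turn [ 0.0002  0.0022 -0.0003] F [ 0.8  0.6 -0.1] op 0.0702 g 0.0
```

View pics/c3.png

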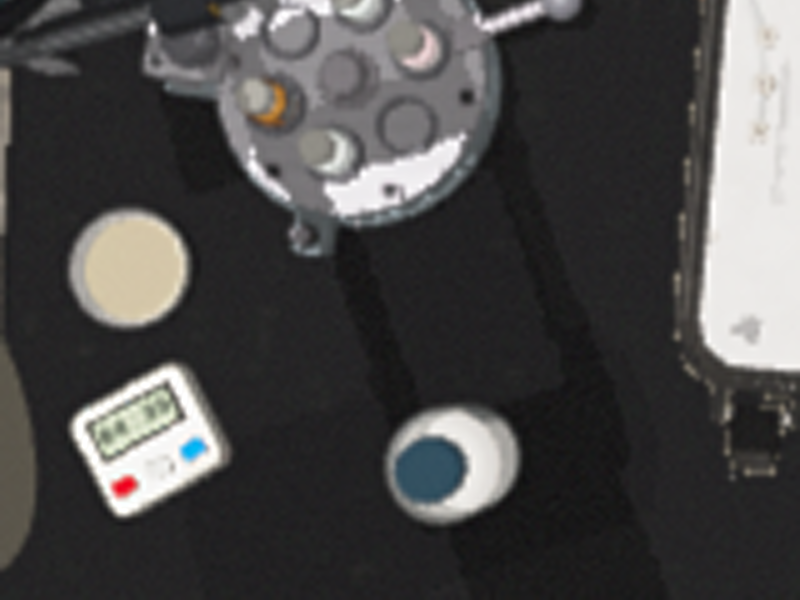

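View pics/s3.png

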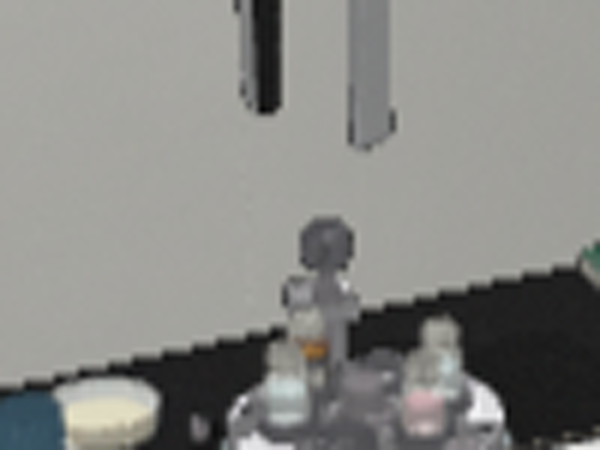

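The bottle stands upright at (452,465) in the crop, clear of the carousel, and the timer and dish have not moved. The scene view shows the knob (327,243) midway between the fingers, so I go down and grip.

Emit:
move_arm(moves=[[7,0.1,0,1,0,0,0],[7,0.1,0,2.5,0,0,0],[7,0.1,0,4,0,0,0],[7,0.1,0,5.5,0,0,0],[6,0.1,0,6.8,0,0,0],[5,0.1,0,7.6,0,0,0],[5,0.1,0,7.8,0,0,0],[5,0.1,0,7.8,0,0,0]])

```text
time: 8.35
ee_pos: [0.5985, 0.2858, 0.0888]
tool_rot: [3.141, 0.001, 0.296]
wrist_force: [-0.5, 0.1, 0.8]
opening: 0.0501
grip_force: 0.0
```

```bash
python3 -c "
from h import *
to([.5989,.2856,.0875],.296)"
```

```text
t 8.35 at [0.5985 0.2858 0.0888] [3.1414e+00 9.0000e-04 2.9580e-01] shift [0.03 0.03 0.13] n 0.1 turn [ 0.0002  0.0009 -0.0002] F [-0.5  0.1  0.8] op 0.0501 g 0.0
```

Emit:
move_arm(moves=[[4,0,0,0,0,0,0],[3,0,0,0,0,0,0],[2.6,0,0,0,0,0,0],[2,0,0,0,0,0,0],[1.8,0,0,0,0,0,0],[1.8,0,0,0,0,0,0],[1.8,0,0,0,0,0,0],[1.8,0,0,0,0,0,0]], force=40)

```text
time: 9.02
ee_pos: [0.5987, 0.2876, 0.0902]
tool_rot: [-3.139, -0.002, 0.296]
wrist_force: [-1.0, 4.1, 2.5]
opening: 0.0237
grip_force: 40.0
```

```bash
python3 -c "
from h import *
to([.5989,.2856,.0875],.296)"
```

```text
t 9.02 at [0.5987 0.2876 0.0902] [-3.1391e+00 -1.6000e-03  2.9570e-01] shift [-0.04  0.2   0.27] n 0.3 turn [-0.0025 -0.0016 -0.0003] F [-1.   4.1  2.5] op 0.0237 g 40.0
```

Emit:
move_arm(moves=[[1.8,0,-0.1,-0.2,0,0,0],[1.8,0,-0.2,-0.4,0,0,0],[1.8,0,-0.2,-0.6,0,0,0],[1.8,0,-0.2,-0.8,0,0,0],[1.8,0,-0.2,-1.0,0,0,0],[1.8,0,-0.2,-1.2,0,0,0],[1.8,0,-0.2,-1.4,0,0,0],[1.8,0,-0.2,-1.4,0,0,0]])

```text
time: 9.68
ee_pos: [0.5986, 0.2876, 0.1023]
tool_rot: [3.141, -0.0, 0.296]
wrist_force: [5.8, 4.1, -11.6]
opening: 0.0237
grip_force: 40.0
```

```bash
python3 -c "
from h import *
to([.5989,.2876,.1022],.296)"
```

```text
t 9.68 at [0.5986 0.2876 0.1023] [ 3.1412e+00 -1.0000e-04  2.9550e-01] shift [0.03 0.01 0.01] n 0.0 turn [ 0.0004 -0.0001 -0.0005] F [  5.8   4.1 -11.6] op 0.0237 g 40.0
```

Emit:
move_arm(moves=[[1.8,0,0,-0.05,0,0,0],[1.8,0,0,-0.1,0,0,0],[1.8,0,0,-0.15,0,0,0],[1.8,0,0,-0.15,0,0,0],[1.8,0,0,-0.15,0,0,0],[1.8,0,0,-0.15,0,0,0],[1.8,0,0,-0.15,0,0,0],[1.8,0,0,-0.15,0,0,0]])

```text
time: 10.35
ee_pos: [0.5985, 0.2876, 0.1024]
tool_rot: [3.141, 0.001, 0.296]
wrist_force: [7.4, 3.9, -18.5]
opening: 0.0238
grip_force: 40.0
```

Emit:
move_arm(moves=[[1.8,0,0,0,0,0,0],[1.8,0,0,0,0,0,0],[1.8,0,0,0,0,0,0],[1.8,0,0,0,0,0,0],[1.8,0,0,0,0,0,0],[1.8,0,0,0,0,0,0],[1.8,0,0,0,0,0,0],[1.8,0,0,0,0,0,0]])

```text
time: 11.02
ee_pos: [0.5985, 0.2876, 0.1024]
tool_rot: [3.141, 0.001, 0.296]
wrist_force: [6.1, 4.3, -18.0]
opening: 0.0235
grip_force: 40.0
```

Emit:
move_arm(moves=[[1.8,0,0,0,0,0,0],[1.8,0,0,0,0,0,0],[1.8,0,0,0,0,0,0],[1.8,0,0,0,0,0,0],[1.8,0,0,0,0,0,0],[1.8,0,0,0,0,0,0],[1.8,0,0,0,0,0,0],[1.8,0,0,0,0,0,0]])

```text
time: 11.68
ee_pos: [0.5985, 0.2876, 0.1024]
tool_rot: [3.141, 0.001, 0.296]
wrist_force: [6.7, 2.2, -17.1]
opening: 0.0234
grip_force: 40.0
```

Emit:
move_arm(moves=[[1.8,0,0,0,0,0,0],[1.8,0,0,0,0,0,0],[1.8,0,0,0,0,0,0],[1.8,0,0,0,0,0,0],[1.8,0,0,0,0,0,0],[1.8,0,0,0,0,0,0],[1.8,0,0,0,0,0,0],[1.8,0,0,0,0,0,0]])

```text
time: 12.35
ee_pos: [0.5985, 0.2876, 0.1024]
tool_rot: [3.141, 0.001, 0.296]
wrist_force: [6.1, 4.5, -18.0]
opening: 0.0234
grip_force: 40.0
```

```bash
python3 -c "
from h import *
to([.5989,.2876,.1022],.296)
crop('top','c4',130,170,160,120,5)"
```

```text
t 12.35 at [0.5985 0.2876 0.1024] [3.1412e+00 9.0000e-04 2.9550e-01] shift [0.04 0.01 0.02] n 0.0 turn [ 0.0004  0.0009 -0.0005] F [  6.1   4.5 -18. ] op 0.0234 g 40.0
```

View pics/c4.png

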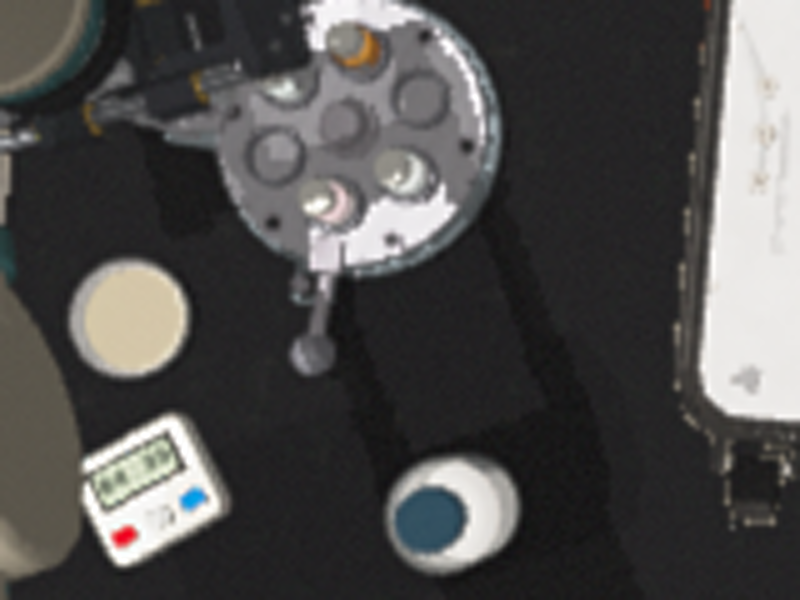

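The handle is against its home stop, with the ball at (313,354) in the crop and the bottle untouched. I'll check the angle and then hand in.

```bash
python3 -c "
from h import *
B=ray('top',192.6,240.8,.031);d=(B-[.5895,.2243,0])[:2];a=np.degrees(np.arctan2(d[1],d[0]));print(a%360, np.radians((-67.3-a)%360))
to([.5989,.2876,.1022],.296)"
```

```text
171.7904165093631 2.1102703291265925
t 12.4 at [0.5985 0.2876 0.1024] [3.1412e+00 9.0000e-04 2.9550e-01] shift [0.03 0.01 0.02] n 0.0 turn [ 0.0004  0.0009 -0.0005] F [  7.2   3.1 -17.7] op 0.0235 g 40.0
```

Emit:
move_arm(moves=[[1.8,0,0,0,0,0,0],[1.8,0,0,0,0,0,0],[1.8,0,0,0,0,0,0],[1.8,0,0,0,0,0,0],[1.8,0,0,0,0,0,0],[1.8,0,0,0,0,0,0],[1.8,0,0,0,0,0,0],[1.8,0,0,0,0,0,0]])

```text
time: 13.07
ee_pos: [0.5985, 0.2876, 0.1024]
tool_rot: [3.141, 0.001, 0.296]
wrist_force: [6.2, 4.2, -18.3]
opening: 0.0236
grip_force: 40.0
```

Emit:
move_arm(moves=[[1.8,0,0,0,0,0,0],[1.8,0,0,0,0,0,0],[1.8,0,0,0,0,0,0],[1.8,0,0,0,0,0,0],[1.8,0,0,0,0,0,0],[1.8,0,0,0,0,0,0],[1.8,0,0,0,0,0,0],[1.8,0,0,0,0,0,0]])

```text
time: 13.73
ee_pos: [0.5985, 0.2876, 0.1024]
tool_rot: [3.141, 0.001, 0.296]
wrist_force: [6.0, 3.8, -18.4]
opening: 0.0236
grip_force: 40.0
```

```bash
python3 -c "
from h import *
to([.5989,.2876,.1022],.296)
crop('top','c5',180,225,30,30,10)
i=cv2.imread('pics/c5.png').astype(int); j=cv2.imread('pics/c4.png')
j=cv2.resize(j,(160,120),interpolation=cv2.INTER_AREA)[55:85,50:80]; i=cv2.resize(i.astype('uint8'),(30,30),interpolation=cv2.INTER_AREA)
print('diff',cv2.absdiff(i,j).mean(),cv2.absdiff(i,j).max())
"
```

```text
t 13.73 at [0.5985 0.2876 0.1024] [3.1412e+00 9.0000e-04 2.9560e-01] shift [0.04 0.01 0.02] n 0.0 turn [ 0.0004  0.0009 -0.0004] F [  6.    3.8 -18.4] op 0.0236 g 40.0
diff 1.18 7
```

The disc has turned about 2.1 rad and is still, and the plunger is against its upper stop.

```bash
python3 -c "
from station import manip
print(manip.finish_job())"
```

```text
the job is handed in; nothing more can be done
None
```

The job is handed in, with no verdict returned: the tall bottle stands upright about 0.20 m from the carousel's axis, the gripper still holds the plunger out at its upper stop, and the disc measured about 2.11 rad, at its home stop.

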